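# Wedge a brass plate on the engraver's clamping board

### The arm

A 6-joint arm with a two-finger parallel gripper is mounted at the origin on the work surface. World frame = base frame: x ahead of the robot, y to its left, z up, the work surface at z = 0. Lengths are in m, angles in rad, forces in N, time in s.
With the tool pointing down it reaches from about 0.25 to 0.775 m from the base axis. Payload 4 kg.
Tool frame: the origin (TCP) lies at the very end of the fingers, on their centre line; the grasp point (between the pads) lies 19 mm behind it (robot.hold_point_z is the distance from the TCP to the grasp point, in m); z points along the fingers, y is the line along which they close (so a half turn about z gives the same grasp; the last joint's range is limited). The gripper opens to 94 mm and grips with 3 to 60 N. Pads are 16 mm wide; open, the fingers measure 119 mm over their backs; the gripper's body (75 mm by 177 mm) begins 78 mm behind the grasp point.
Start: joints at [0.998, 0.087, 1.371, -0, 1.684, -0.103], TCP at [0.249, 0.49, 0.206] pointing down, gripper open.
Joint ranges: [-3.1, 3.1], [-0.76, 2.03], [0.27, 2.55], [-1.08, 4.22], [0.17, 2.65], [-2.57, 2.57]. Speed limits (rad/s): [2.79, 2.79, 3.14, 3.14, 3.14, 3.14].

### API

Orientations are given as [roll, pitch, yaw] about the fixed x, y, z axes, in that order (R = Rz(yaw) Ry(pitch) Rx(roll)).
In Python, from bench import robot gives the robot as it stands.
- The arm moves only by the tool carry_out, never from a script. Its argument "steps" is a list of rows, each a list of 3 entries, a list of its own where there are three numbers: the shift along the tool's x, y, z in m, then the turn about the tool's z in units of 10 degrees (1.0 is 10 degrees), then the closure, from -1 (fully open) to 1 (shut). In form: [[[tx, ty, tz], roll, jaw], ...]. A call has 1 to 10 rows; each row is the pose to reach, as a shift and turn from the pose commanded when the call began, along the tool's axes at that moment; what a row does not reach only later rows make up. A row lasts 1/8 s, in which the tool goes at most 62.5 mm and 10.7 degrees, less where a joint would pass 70% of its speed; a pose out of reach is approached as far as the arm can. A call with a gripper value outside its range is refused whole. The fingers move at their own pace and stop on an object; the grip force is fixed at half the most. Time passes only in rows, so rows that repeat a pose let the fingers close. It gives the time, the measured TCP pose, the force, the opening and the grip force at its end, in the units of the state.
- robot.get_obs(): the state, without advancing time (a new reading comes with each control period).
- robot.snapshot(name): name is "scene" or "top" or "wrist"; returns a dict with "image" (420x560x3 uint8, red, green, blue), "z_map" (420x560 float32, m along the optical axis (not along the pixel's ray), 0 where there is no reading), "mtx" (3x3 intrinsics, pixels), "R" (3x3) and "t" (3): a world point X has camera coordinates R X + t. Camera axes: x right, y down, z forward; pixel columns grow to the right and rows downward; lengths in m; the calibration is good to about 2 mm. The wrist camera is an equidistant fisheye: a pixel r from the principal point sees the ray r / f radians off the axis. A picture is of the moment at which its call begins.
- robot.close_job(): hands the job in; it is judged then, once.
The state is a dict: "time": time; "joint_positions": joint angles; "qvel": joint speeds; "joint_torque": joint torques, N m; "tool_pos": TCP position; "ee_rot": TCP orientation; "wrist_force": force on the tool from outside, world axes, zero at the start; "wrist_torque": the same for the moment, N m; "width": finger opening in m; "finger_force": force on a finger pad.
Only numpy, scipy, OpenCV 4.12 (cv2) and the standard library are available. Lean on these libraries where they do the work, as an engineer would, in place of code of your own. Each camera call takes 0.05 s, during which the arm holds its last target. There are 200 camera calls.

### The job

Clamp the square brass plate on the wooden clamping board for engraving: lay it flat between the straight fence and the slanting cleat, square to the fence and close to the stop, and let go of it. Then take the hardwood wedge lying on the board, slide it thin end first into the gap between plate and cleat, from the end where the gap is wide enough, and push it along, flat on the board, until it is tight and the plate is pressed flush along the fence. Finish still gripping the wedge and holding it pushed tight, without letting go; leave the steel block beside the board and the scriber on it where they are.

Things in the scene. Friction and masses are not known exactly. Their poses are not given: they have to be found in the camera images.
- board: Clamping board: light wooden base 260 x 240 x 18 mm, fixed on the bench, turned any way round. Origin at the centre of its underside; x along the 260 mm side, z up. On its top (z = 18 mm) stand the fence, the cleat and a stop block 16 x 15 mm, 12 mm high, whose face at x = 48 mm (y -77 to -62 mm) looks to -x. The wedge goes in moving to board +x.
- fence: Straight dark wooden fence on the board, 140 mm long (x), 20 mm wide, 12 mm high. Origin at the centre of its underside, at board (0, -87, 18) mm; axes as the board's. The plate is pressed against its +y face (fence y = 10 mm, board y = -77 mm).
- cleat: Slanting dark wooden cleat on the board, 88 mm long (x), 22 mm wide, 16 mm high. Origin at the centre of its underside, at board (20.1, 2.1, 18) mm, turned -0.149 rad about z against the board. The wedge runs on its -y face, from board (-25, -2) mm to (62, -15) mm.
- gap_wide (a point): Wide end of the wedge's gap, on the board's top between the cleat's end and the line of the plate's edge: board (-25, -13, 18) mm. With the plate on the fence the gap is 21 mm here, 16 mm at board x = -6 mm and 10 mm at x = 48 mm.
- plate_place (a point): On the board's top, where the centre of the plate's underside belongs, plate touching fence and stop: board (21, -50, 18) mm; axes as the board's. Up to 25 mm short of the stop (to board -x) will do: the pushed wedge may carry the plate up to it.
- plate: Square brass plate 54 x 54 x 12 mm, about 0.3 kg, lying flat on the bench left or right of the board. Origin at the centre of its underside, x and y along its sides. Any side may go to the fence. Held by the two sides square to the fence, off centre by 8 mm away from the fence, a 22 mm wide finger passes the stop.
- wedge: Hardwood wedge 140 mm long, 24 mm high, about 45 g, lying on the board beyond the cleat, thin end roughly to board +x. Origin under the middle of its length; x to the thin end. x -70 to -20 mm: straight butt, y -10.75 to 10.75 mm, to grip. Then it tapers to 8 mm at x = 70 mm: its -y side is straight (goes against the plate), its +y side slants 0.149 rad (to the cleat).
- wedge_tip (a point): Middle of the wedge's thin end face: wedge (70, -6.75, 12) mm. Tight, it is at about board x = 60 mm and the wedge's origin at board (-10, -12, 18) mm, its x along the board's x. Some 15 to 20 N along its length make it tight (friction about 0.6).
- bench_block: Bystander: polished steel bench block 70 x 70 x 24 mm, beside the board on the side away from the plate. Origin at the centre of its underside.
- scriber: Bystander: thin steel scriber 105 mm long, 9 mm square handle, lying across the board near its +x edge. Origin on its underside.
Not all that is in view belongs to the job. Of the things like the plate, leave any that is pink; of the rest the larger one is meant. There is more than one size of the wedge; the one meant has the size given above.

How it is judged:
On the way:
1. the plate lies flat on the board between fence and cleat, square to the fence, and has been let go (x of plate in the frame of board between -0.012 and 0.026 m and y of plate in the frame of board between -0.053 and -0.038 m and z of plate in the frame of board between 0.015 and 0.0205 m and angle between plate's own z axis and vertical below 0.06 rad and (angle between the x axis of plate and the x axis of fence, either way round below 0.17 rad or angle between the y axis of plate and the x axis of fence, either way round below 0.17 rad) and contact force between the fingers and plate below 0.1 N and linear speed of plate below 0.02 m/s), for 0.2 s.
At the end, for the whole second after the job is handed in: For the last second: fingers grip the wedge (over 3 N), off the plate; wedge flat in the gap from its wide end (tip at board x 42-85 mm, within 0.06 rad), bearing over 2 N on plate and cleat; plate flat, pressed over 2 N on the fence, flush within 2 mm and 0.03 rad; all still (contact force between the fingers and wedge above 3 N and contact force between plate and fence above 2 N and contact force between wedge and plate above 2 N and contact force between wedge and cleat above 2 N and contact force between the fingers and plate below 0.1 N and (angle between the x axis of plate and the x axis of fence, either way round below 0.03 rad or angle between the y axis of plate and the x axis of fence, either way round below 0.03 rad) and y of plate in the frame of fence between 0.0345 and 0.0388 m and x of plate in the frame of board between -0.012 and 0.026 m and z of plate in the frame of board between 0.015 and 0.0205 m and angle between plate's own z axis and vertical below 0.05 rad and x of wedge_tip in the frame of board between 0.042 and 0.085 m and x of wedge in the frame of board between -0.03 and 0.016 m and z of wedge in the frame of board between 0.013 and 0.024 m and angle between the x axis of wedge and the x axis of board, either way round below 0.06 rad and angle between wedge's own z axis and vertical below 0.08 rad and linear speed of each of plate, wedge below 0.01 m/s); the arm keeps its last pose, push and grip.
It fails at once if the steel bench block or the scriber is moved by more than 40 mm (distance of any of bench_block, scriber from where it was at the start of the episode above 0.04 m).
It also fails if it takes over 56 s, if anything falls off the work surface, if the arm or the gripper's body presses on something with over 40 N, if the wrist force passes 120 N, or if a joint passes its speed limit or range.

## Working session

There is one attempt and no reset: what is moved stays moved. The work goes in short steps, Python scripts to look and compute and a tool call to move; the robot and the scene stay as the last step left them, time stands still between calls to the robot, and variables do not carry over. Pictures are saved under pics/ and viewed, at most 10 in all, crops included, and the job is handed in when it is done.

Besides the shell and the picture viewer there is one more tool, called after "Emit:" by a JSON object that holds its "method" and its "body". carry_out: Moves the arm, as the interface text tells. Its arguments: {"type":"object","properties":{"steps":{"type":"array","items":{"type":"array"}}},"required":["steps"]}

```bash
mkdir -p pics; cat > h.py <<'E'
import numpy as np, cv2
from bench import robot
def save(n,im): cv2.imwrite('pics/'+n+'.png',cv2.cvtColor(im,cv2.COLOR_RGB2BGR))
def ray(s,px,z):
    K,R,t=s['mtx'],s['R'],s['t']
    d=np.array([(px[0]-K[0,2])/K[0,0],(px[1]-K[1,2])/K[1,1],1.]); 
    c=-R.T@t; d=R.T@d
    return c+d*(z-c[2])/d[2]
def proj(s,X):
    p=s['mtx']@(s['R']@np.array(X)+s['t']); return p[:2]/p[2]
E
python3 - <<'E'
from h import *
a=robot.snapshot('top'); b=robot.snapshot('scene')
save('top0',a['image']); save('scene0',b['image'])
np.savez('top0.npz',**a)
print(robot.get_obs()); print(a['mtx'],a['R'],a['t'])
E
```

```text
{'time': 0.1, 'joint_positions': array([ 9.97883587e-01,  8.78841365e-02,  1.37205621e+00,  5.54650910e-06,
        1.68357418e+00, -1.03092357e-01]), 'qvel': array([-0.00134948,  0.000723  , -0.00202863,  0.00141478, -0.00038417,
        0.00113133]), 'joint_torque': array([ 2.75229635e-03, -3.41249478e+01, -3.03303838e+01,  7.20803509e-02,
        3.03387037e-02, -1.11395732e-04]), 'tool_pos': array([0.24874218, 0.4900114 , 0.20444334]), 'ee_rot': array([-3.13968155e+00, -2.03262673e-04,  2.67177270e+00]), 'wrist_force': array([ 0.65724762,  0.27709807, -0.42711325]), 'wrist_torque': array([ 0.06499735, -0.00244919, -0.09333654]), 'finger_force': 0.0, 'width': 0.09395177295922133}
[[417.1131824    0.         277.6803961 ]
 [  0.         417.1131824  209.75395614]
 [  0.           0.           1.        ]] [[-0.02394951 -0.99918823 -0.03239302]
 [-0.99291342  0.02754689 -0.11560322]
 [ 0.1164017   0.02939482 -0.99276714]] [-0.00925835  0.50424367  0.96295613]
```

View pics/top0.png

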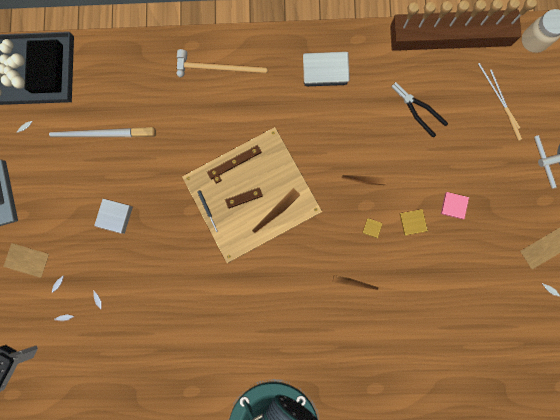

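View pics/scene0.png

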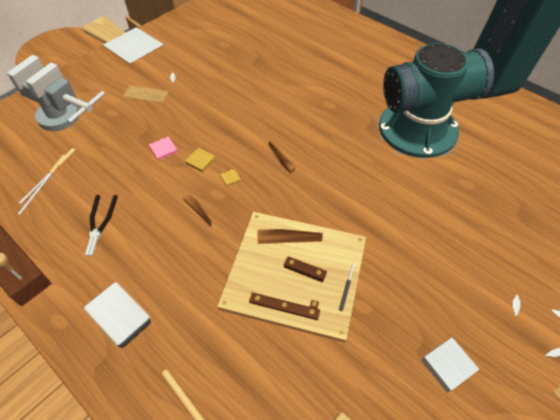

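Top view: board centred near (252,195), fence (235,162) with the stop at (217,179), so board +x points image left. The cleat is at (243,198), the wedge on the board at (275,213), the scriber at (207,210) and the steel block at (113,216).
Plate candidates are brass large (414,222), brass small (372,228, too small) and pink (456,205, excluded). I choose (414,222). Wedge candidates are the board one (275,213) and two smaller ones at (362,180) and (357,283). I choose the board one.

```bash
python3 - <<'E'
from h import *
s=dict(np.load('top0.npz')); im=s['image']
hsv=cv2.cvtColor(im,cv2.COLOR_RGB2HSV)
for p in [(414,222),(372,228),(456,205),(252,178),(300,165),(275,213),(235,162),(330,220),(240,198)]:
    print(p,hsv[p[1],p[0]],im[p[1],p[0]])
c=im[115:275,170:480]; save('crop1',cv2.resize(c,None,fx=2.55,fy=2.55,interpolation=cv2.INTER_CUBIC))
print('depth h', [ (s['R'].T@(np.linalg.inv(s['mtx'])@np.array([u,v,1.])*s['z_map'][v,u]-s['t'])).round(4) for u,v in [(414,222),(372,228),(456,205),(252,178),(275,213),(235,162),(362,180)]])
E
```

```text
(414, 222) [ 22 161 176] [176 147  65]
(372, 228) [ 21 166 178] [178 145  62]
(456, 205) [172 106 240] [240 140 166]
(252, 178) [ 19 116 198] [198 165 108]
(300, 165) [ 15 145 148] [148 106  64]
(275, 213) [ 13 177  85] [85 52 26]
(235, 162) [ 21 161 152] [152 122  56]
(330, 220) [ 14 159 148] [148 100  56]
(240, 198) [ 10 147  85] [85 52 36]
depth h [array([ 0.4675, -0.3466,  0.0111]), array([ 0.456 , -0.247 ,  0.0075]), array([ 0.5055, -0.4483,  0.0118]), array([0.5846, 0.0386, 0.0179]), array([ 0.4946, -0.0163,  0.0437]), array([0.623 , 0.0782, 0.0289]), array([ 0.5721, -0.2273,  0.0157])]
```

View pics/crop1.png

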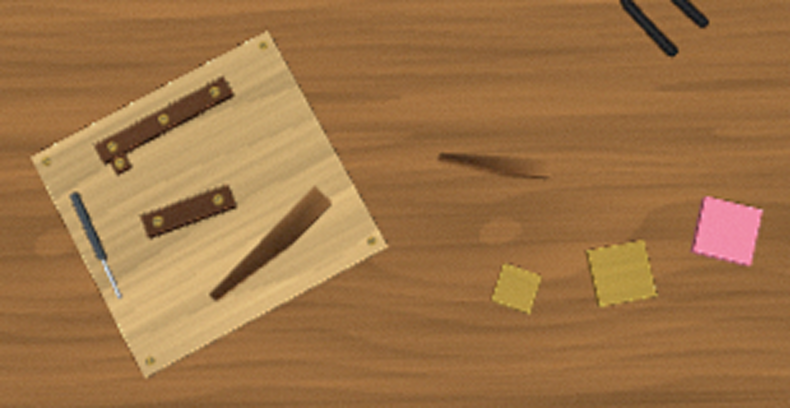

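The crop confirms the choice: large brass plate at crop (621,272), small brass at (517,288), pink at (728,230). The board wedge's thin end is at lower left, crop (215,295), and its butt at (318,198).

```bash
cat >> h.py <<'E'
def quad(s,mask,z):
    cs,_=cv2.findContours(mask.astype(np.uint8),cv2.RETR_EXTERNAL,cv2.CHAIN_APPROX_NONE)
    c=max(cs,key=cv2.contourArea)[:,0]
    P=np.array([ray(s,p,z)[:2] for p in c]).astype(np.float32)
    return P,cv2.minAreaRect(P*1000)
E
python3 - <<'E'
from h import *
s=dict(np.load('top0.npz')); im=s['image']
hsv=cv2.cvtColor(im,cv2.COLOR_RGB2HSV)
H,S,V=[hsv[...,i].astype(int) for i in range(3)]
def box(m,x0,y0,x1,y1):
    o=np.zeros_like(m); o[y0:y1,x0:x1]=m[y0:y1,x0:x1]; return o
pl=box((H>=19)&(S>140),390,200,438,245); P,r=quad(s,pl,.012); print('plate',r)
bd=box((V>175)&(S<150)&(H<26),170,115,335,275)
bd=cv2.morphologyEx(bd.astype(np.uint8),cv2.MORPH_CLOSE,np.ones((5,5))); P,r=quad(s,bd,.018); print('board',r,cv2.boxPoints(r))
dk=(V<135)
for n,b,z in [('wedge',(248,184,305,238),.042),('fence',(204,143,265,186),.030),('cleat',(223,186,265,211),.034)]:
    P,r=quad(s,box(dk,*b),z); print(n,r,cv2.boxPoints(r).tolist())
E
```

```text
plate ((467.56195068359375, -344.4341125488281), (54.80613327026367, 55.54347229003906), 9.216682434082031)
board ((546.5970458984375, 42.410247802734375), (238.81927490234375, 258.92010498046875), 26.954851150512695) [[ 381.4769    103.67929 ]
 [ 498.84235  -127.11276 ]
 [ 711.71716   -18.858795]
 [ 594.35175   211.93326 ]]
wedge ((496.2138977050781, -17.572845458984375), (20.083812713623047, 136.25796508789062), 43.659400939941406) [[441.914794921875, 24.782880783081055], [535.9832153320312, -73.79383850097656], [550.5130004882812, -59.92857360839844], [456.444580078125, 38.64814758300781]]
fence ((617.208251953125, 76.83659362792969), (35.877288818359375, 139.75314331054688), 27.47848129272461) [[569.05126953125, 130.55282592773438], [633.5355224609375, 6.566037178039551], [665.365234375, 23.120361328125], [600.8809814453125, 147.10714721679688]]
cleat ((534.7601318359375, 57.83264923095703), (23.988428115844727, 87.80075073242188), 18.382291793823242) [[509.53369140625, 95.71049499511719], [537.22216796875, 12.389911651611328], [559.986572265625, 19.954803466796875], [532.298095703125, 103.275390625]]
```

```bash
cat >> h.py <<'E'
from scipy.spatial.transform import Rotation as Ro
def delta(x,y,z,yawdeg,cur=None):
    """shift along tool axes and turn (10deg units) to reach world x,y,z,yaw, tool down"""
    o=robot.get_obs(); p=np.array(o['tool_pos']); y0=o['ee_rot'][2]
    c,s=np.cos(y0),np.sin(y0); d=np.array([x,y,z])-p
    a=(yawdeg-np.degrees(y0)+180)%360-180
    print('pos',p.round(4),'yaw',np.degrees(y0).round(2),'t',o['time'],'F',np.round(o['wrist_force'],1))
    print('shift',(d@np.array([c,s,0])).round(4),(d@np.array([s,-c,0])).round(4),(-d[2]).round(4),'turn',round(-a/10,3))
    return o
E
python3 -c "
from h import *
delta(.460,-.345,.15,9.2)"
```

```text
pos [0.2487 0.49   0.2044] yaw 153.08 t 0.1 F [ 0.7  0.3 -0.4]
shift -0.5664 -0.6489 0.0544 turn 14.388
```

Emit:
{"method": "carry_out", "body": {"steps": [[[-0.04,-0.046,0.0],1.0,-1],[[-0.08,-0.093,0.0],2.0,-1],[[-0.12,-0.139,0.0],3.0,-1],[[-0.16,-0.185,0.0],4.0,-1],[[-0.2,-0.23,0.0],5.0,-1],[[-0.24,-0.276,0.0],6.0,-1],[[-0.28,-0.32,0.0],7.0,-1],[[-0.32,-0.366,0.0],8.0,-1],[[-0.36,-0.412,0.0],9.0,-1],[[-0.4,-0.458,0.0],10.0,-1]]}}

```text
time: 1.35
tool_pos: [0.3982, -0.101, 0.2052]
ee_rot: [3.142, -0.001, 0.92]
wrist_force: [0.5, 0.1, 0.5]
width: 0.0937
finger_force: 0.0
```

```bash
python3 -c "
from h import *
delta(.460,-.345,.15,9.2)"
```

```text
pos [ 0.3982 -0.101   0.2052] yaw 52.72 t 1.35 F [0.5 0.1 0.5]
shift -0.1567 0.197 0.0552 turn 4.352
```

Emit:
{"method": "carry_out", "body": {"steps": [[[-0.04,0.05,0.01],1.0,-1],[[-0.078,0.098,0.02],2.0,-1],[[-0.117,0.147,0.03],3.0,-1],[[-0.1565,0.197,0.045],4.0,-1],[[-0.1565,0.197,0.055],4.38,-1],[[-0.1565,0.197,0.055],4.38,-1],[[-0.1565,0.197,0.055],4.38,-1]]}}

```text
time: 2.22
tool_pos: [0.4619, -0.3419, 0.1508]
ee_rot: [-3.142, -0.0, 0.164]
wrist_force: [0.5, -0.3, 1.5]
width: 0.0939
finger_force: 0.0
```

```bash
python3 - <<'E'
from h import *
delta(.460,-.345,.015,9.2)
w=robot.snapshot('wrist'); np.savez('w1.npz',**w); save('w1',w['image']); print(w['mtx'],w['R'],w['t'])
E
```

```text
pos [ 0.4619 -0.3419  0.1508] yaw 9.37 t 2.225 F [ 0.5 -0.3  1.5]
shift -0.0023 0.0027 0.1358 turn 0.017
[[325.1922621    0.         284.28554879]
 [  0.         325.1922621  211.49102208]
 [  0.           0.           1.        ]] [[ 1.62299980e-01 -9.86741239e-01  6.65876031e-04]
 [-9.44929887e-01 -1.55228387e-01  2.88117435e-01]
 [-2.84193992e-01 -4.73906601e-02 -9.57594852e-01]] [-0.41271875  0.36923033  0.45414305]
```

View pics/w1.png

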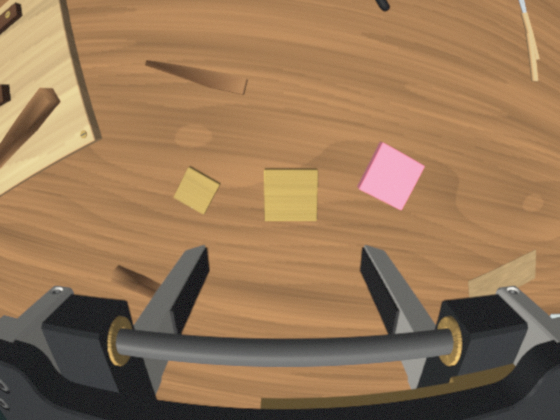

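Wrist view: the plate is at about (290,195), square to the image, between fingers at columns ~200 and ~370. The pink plate is at (392,176) and the small brass at (197,190).

```bash
cat >> h.py <<'E'
def fray(s,px,z):
    K,R,t=s['mtx'],s['R'],s['t']
    a=np.array([(px[0]-K[0,2])/K[0,0],(px[1]-K[1,2])/K[1,1]]); r=np.hypot(*a)
    d=np.array([*(a/max(r,1e-9)*np.sin(r)),np.cos(r)]); c=-R.T@t; d=R.T@d
    return c+d*(z-c[2])/d[2]
def fquad(s,mask,z):
    cs,_=cv2.findContours(mask.astype(np.uint8),cv2.RETR_EXTERNAL,cv2.CHAIN_APPROX_NONE)
    c=max(cs,key=cv2.contourArea)[:,0]
    P=np.array([fray(s,p,z)[:2] for p in c]).astype(np.float32)
    return P,cv2.minAreaRect(P*1000)
E
python3 - <<'E'
from h import *
s=dict(np.load('w1.npz')); hsv=cv2.cvtColor(s['image'],cv2.COLOR_RGB2HSV)
print(hsv[195,290],hsv[195,240])
m=(hsv[...,0]>=20)&(hsv[...,1]>130); o=np.zeros_like(m); o[150:235,250:335]=m[150:235,250:335]
print(fquad(s,o,.012)[1])
E
```

```text
[ 22 126 206] [ 15 127 169]
((475.4207458496094, -364.1357116699219), (0.7250185608863831, 2.125021457672119), 55.636619567871094)
```

```bash
python3 - <<'E'
from h import *
s=dict(np.load('w1.npz')); hsv=cv2.cvtColor(s['image'],cv2.COLOR_RGB2HSV)
m=(hsv[...,0]>=19)&(hsv[...,1]>95); o=np.zeros_like(m); o[150:235,250:335]=m[150:235,250:335]
o=cv2.morphologyEx(o.astype(np.uint8),cv2.MORPH_OPEN,np.ones((5,5)))
r=fquad(s,o,.012)[1]; print(r)
a=np.radians(9.2); g=np.array(r[0])/1000+.008*np.array([-np.cos(a),-np.sin(a)]); print(g)
delta(g[0],g[1],.004,9.2)
E
```

```text
((469.0185546875, -347.2253723144531), (52.940330505371094, 53.351295471191406), 9.309309959411621)
[ 0.46112146 -0.34850442]
pos [ 0.4621 -0.3418  0.1514] yaw 9.38 t 2.275 F [ 0.6  0.6 -0.1]
shift -0.002 0.0064 0.1474 turn 0.018
```

Emit:
{"method": "carry_out", "body": {"steps": [[[-0.002,0.0064,0.05],0,-1],[[-0.002,0.0064,0.095],0,-1],[[-0.002,0.0064,0.125],0,-1],[[-0.002,0.0064,0.146],0,-1],[[-0.002,0.0064,0.146],0,-1],[[-0.002,0.0064,0.146],0,1],[[-0.002,0.0064,0.146],0,1],[[-0.002,0.0064,0.146],0,1],[[-0.002,0.0064,0.146],0,1],[[-0.002,0.0064,0.146],0,1]]}}

```text
time: 3.52
tool_pos: [0.4609, -0.3488, 0.0048]
ee_rot: [-3.141, -0.0, 0.162]
wrist_force: [-0.5, 0.7, 2.5]
width: 0.0536
finger_force: 30.0
```

```bash
python3 - <<'E'
from h import *
b=np.array([.5466,.0424]); th=np.radians(117.1); ex=np.array([np.cos(th),np.sin(th)]); ey=np.array([-ex[1],ex[0]])
for X,Y in [(12,-42),(12,-20)]:
    print(X,Y,b+ex*X/1000+ey*Y/1000)
g=b+ex*.012-ey*.042
delta(g[0],g[1],.10,27.1)
E
```

```text
12 -42 [0.5785224  0.07221544]
12 -20 [0.55893772 0.06219345]
pos [ 0.4609 -0.3488  0.0048] yaw 9.28 t 3.525 F [-0.5  0.7  2.5]
shift 0.184 -0.3965 -0.0952 turn -1.782
```

Emit:
{"method": "carry_out", "body": {"steps": [[[0,0,-0.02],0,1],[[0,0,-0.06],0,1],[[0.02,-0.04,-0.095],0,1],[[0.04,-0.09,-0.095],-0.2,1],[[0.065,-0.14,-0.095],-0.6,1],[[0.09,-0.19,-0.095],-1.0,1],[[0.115,-0.245,-0.095],-1.4,1],[[0.14,-0.3,-0.095],-1.78,1],[[0.164,-0.353,-0.095],-1.78,1],[[0.184,-0.3965,-0.095],-1.78,1]]}}

```text
time: 4.78
tool_pos: [0.5779, 0.0741, 0.0979]
ee_rot: [-3.141, 0.002, 0.474]
wrist_force: [0.6, 0.3, -4.1]
width: 0.0537
finger_force: 30.0
```

Emit:
{"method": "carry_out", "body": {"steps": [[[0,0,0],0,1],[[0,0,0],0,1]]}}

```text
time: 5.03
tool_pos: [0.5777, 0.0715, 0.0981]
ee_rot: [-3.141, 0.003, 0.473]
wrist_force: [-0.6, 0.5, -4.1]
width: 0.0535
finger_force: 30.0
```

```bash
python3 - <<'E'
from h import *
delta(.5785,.0722,.05,27.1)
w=robot.snapshot('wrist'); np.savez('w2.npz',**w); save('w2',w['image'])
E
```

```text
pos [0.5777 0.0715 0.0981] yaw 27.11 t 5.025 F [-0.6  0.5 -4.1]
shift 0.0011 -0.0003 0.0481 turn 0.001
```

View pics/w2.png

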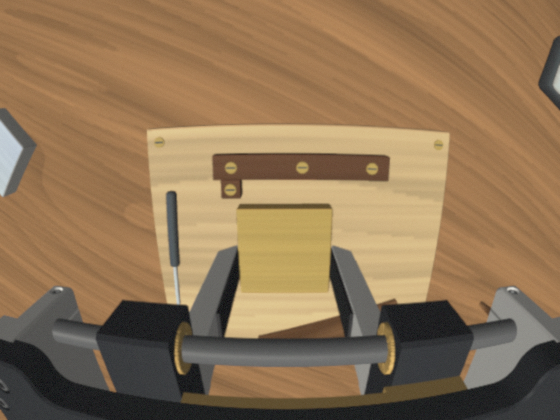

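Wrist view: plate held square. The fence's near edge is around row 181 (columns 245–388), the stop's right face at column ~242 (rows 181–197), and the plate's far edge at row 205.

```bash
python3 - <<'E'
from h import *
s=dict(np.load('w2.npz')); V=s['image'].max(2).astype(int)
H=cv2.cvtColor(s['image'],cv2.COLOR_RGB2HSV)
b=np.array([.5466,.0424]); th=np.radians(117.1); ex=np.array([np.cos(th),np.sin(th)]); ey=np.array([-ex[1],ex[0]])
bf=lambda P:(np.array([(P[:2]-b)@ex,(P[:2]-b)@ey])*1000).round(1)
for u in (260,285,320,350,380):
    col=V[165:200,u]; e=165+np.where(col<110)[0].max(); print('fence edge',u,e,col[e-162-3:e-160+3] if 0 else '',bf(fray(s,(u,e+.5),.030)),'base',bf(fray(s,(u,e+.5),.018)))
for v in (186,190,194):
    row=V[v,215:260]; e=215+np.where(row<110)[0].max(); print('stop',v,e,bf(fray(s,(e+.5,v),.030)))
for c in [(213,155),(389,157)]: print('fence ends',bf(fray(s,c,.030)))
z=.0981-.0048+.012
br=(H[...,0]>=20)&(H[...,1]>150); 
for u in (250,270,285,300,320):
    e=195+np.where(br[195:230,u])[0].min(); print('plate far',u,e,bf(fray(s,(u,e),z)))
for v in (220,240):
    r=np.where(br[v,225:345])[0]+225; print('plate sides',r.min(),r.max(),bf(fray(s,(r.min(),v),z)),bf(fray(s,(r.max(),v),z)))
E
```

```text
fence edge 260 178  [ 30.2 -77.3] base [ 31.1 -75. ]
fence edge 285 178  [ 10.9 -77.3] base [ 10.9 -74.9]
fence edge 320 178  [-16.1 -77.3] base [-17.5 -75. ]
fence edge 350 178  [-39.8 -77.6] base [-42.3 -75.2]
fence edge 380 179  [-64.4 -77.2] base [-68.1 -74.8]
stop 186 241 [ 44.7 -71.5]
stop 190 241 [ 44.9 -68.3]
stop 194 241 [ 45.  -65.1]
fence ends [ 66.3 -96.2]
fence ends [-70.8 -95.4]Traceback (most recent call last):
  File "<stdin>", line 14, in <module>
    return umr_minimum(a, axis, None, out, keepdims, initial, where)
ValueError: zero-size array to reduction operation minimum which has no identity
```

```bash
python3 - <<'E'
from h import *
s=dict(np.load('w2.npz'))
b=np.array([.5466,.0424]); th=np.radians(117.1); ex=np.array([np.cos(th),np.sin(th)]); ey=np.array([-ex[1],ex[0]])
bf=lambda P:(np.array([(P[:2]-b)@ex,(P[:2]-b)@ey])*1000).round(1)
z=.0981-.0048+.012
for p in [(240,206),(285,206),(330,206),(239,292),(331,292)]: print(p,bf(fray(s,p,z)))
o=robot.get_obs(); print('tcp',bf(o['tool_pos']))
g=b+ex*.010-ey*.0405
delta(g[0],g[1],.0235,27.1)
E
```

```text
(240, 206) [ 35.8 -76.8]
(285, 206) [ 11.1 -76.8]
(330, 206) [-13.6 -76.8]
(239, 292) [ 39.2 -22.3]
(331, 292) [-17.  -22.2]
tcp [ 11.1 -40.8]
pos [0.5778 0.0709 0.0984] yaw 27.04 t 5.075 F [-0.4 -0.2 -4. ]
shift -0.0003 0.0011 0.0749 turn -0.006
```

Emit:
{"method": "carry_out", "body": {"steps": [[[-0.002,0.001,0.03],0,1],[[-0.002,0.001,0.055],0,1],[[-0.002,0.001,0.068],0,1],[[-0.002,0.001,0.074],0,1],[[-0.002,0.001,0.0755],0,1],[[-0.002,0.001,0.0755],0,1]]}}

```text
time: 5.82
tool_pos: [0.578, 0.07, 0.025]
ee_rot: [3.141, -0.002, 0.473]
wrist_force: [-0.4, 0.7, -4.0]
width: 0.0532
finger_force: 30.0
```

```bash
python3 - <<'E'
from h import *
delta(.5778,.0709,.0228,27.1)
E
```

```text
pos [0.578 0.07  0.025] yaw 27.08 t 5.825 F [-0.4  0.7 -4. ]
shift 0.0003 -0.0009 0.0022 turn -0.002
```

Emit:
{"method": "carry_out", "body": {"steps": [[[-0.0015,0.0,0.001],0,1],[[-0.0015,0.0,0.002],0,1],[[-0.0015,0.0,0.0025],0,1],[[-0.0015,0.0,0.0025],0,1]]}}

```text
time: 6.32
tool_pos: [0.5762, 0.0694, 0.0228]
ee_rot: [3.141, -0.001, 0.473]
wrist_force: [-2.6, -0.3, 5.3]
width: 0.0536
finger_force: 30.0
```

Emit:
{"method": "carry_out", "body": {"steps": [[[0,0,0],0,-1],[[0,0,0],0,-1],[[0,0,0],0,-1],[[0,0,0],0,-1],[[0,0,-0.03],0,-1],[[0,0,-0.08],0,-1],[[0,0,-0.13],0,-1],[[0,0,-0.13],0,-1]]}}

```text
time: 7.32
tool_pos: [0.5791, 0.0695, 0.1576]
ee_rot: [3.137, -0.01, 0.473]
wrist_force: [0.6, -0.3, 0.6]
width: 0.0943
finger_force: 0.0
```

```bash
python3 - <<'E'
from h import *
b=np.array([.5466,.0424]); th=np.radians(117.1); ex=np.array([np.cos(th),np.sin(th)]); ey=np.array([-ex[1],ex[0]])
s=robot.snapshot('top'); np.savez('top1.npz',**s)
im=s['image']; save('top1',cv2.resize(im[120:270,170:330],None,fx=4,fy=4,interpolation=cv2.INTER_CUBIC))
w=robot.snapshot('wrist'); np.savez('w3.npz',**w); save('w3',w['image'])
delta(.5433,-.0667,.15,135)
E
```

```text
pos [0.576  0.0694 0.1517] yaw 27.08 t 7.425 F [ 0.2 -1.1 -0.5]
shift -0.0911 0.1063 0.0017 turn -10.792
```

View pics/w3.png

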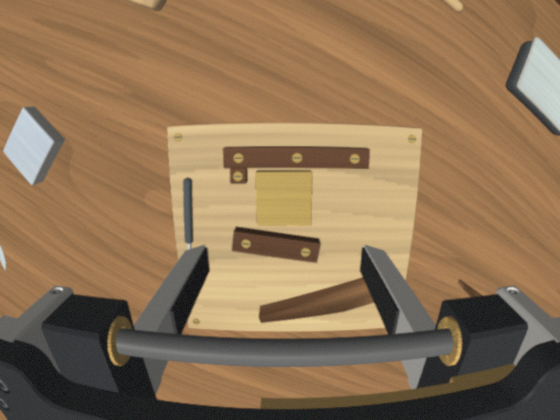

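Wrist view: plate (284,197) sits square near the fence and beside the stop. The wedge's thin end is at (262,313), its butt going under the right finger. Now over to the wedge.

```bash
python3 - <<'E'
from h import *
delta(.56,-.085,.15,133)
E
```

```text
pos [0.576  0.0694 0.1517] yaw 27.08 t 7.425 F [ 0.2 -1.1 -0.5]
shift -0.0845 0.1302 0.0017 turn -10.592
```

Emit:
{"method": "carry_out", "body": {"steps": [[[-0.01,0.013,0],-1.0,-1],[[-0.02,0.026,0],-2.0,-1],[[-0.03,0.039,0],-3.0,-1],[[-0.04,0.052,0],-4.0,-1],[[-0.05,0.07,0],-5.0,-1],[[-0.06,0.09,0],-6.0,-1],[[-0.07,0.11,0],-7.0,-1],[[-0.0845,0.13,0],-8.0,-1],[[-0.0845,0.13,0],-9.0,-1],[[-0.0845,0.13,0],-10.0,-1]]}}

```text
time: 8.68
tool_pos: [0.5583, -0.0849, 0.1484]
ee_rot: [-3.138, -0.004, 2.223]
wrist_force: [-0.6, 0.5, 0.6]
width: 0.094
finger_force: 0.0
```

Emit:
{"method": "carry_out", "body": {"steps": [[[0,0,0],-0.6,-1],[[0,0,0],-0.6,-1],[[0,0,0],-0.6,-1]]}}

```text
time: 9.05
tool_pos: [0.5591, -0.0846, 0.15]
ee_rot: [-3.14, -0.002, 2.321]
wrist_force: [0.1, 0.1, 0.7]
width: 0.0938
finger_force: 0.0
```

```bash
python3 - <<'E'
from h import *
o=delta(.56,-.085,.15,133)
w=robot.snapshot('wrist'); np.savez('w4.npz',**w); save('w4',w['image'])
E
```

```text
pos [ 0.5591 -0.0846  0.15  ] yaw 133.0 t 9.05 F [0.1 0.1 0.7]
shift -0.0009 0.0004 -0.0 turn -0.0
```

View pics/w4.png

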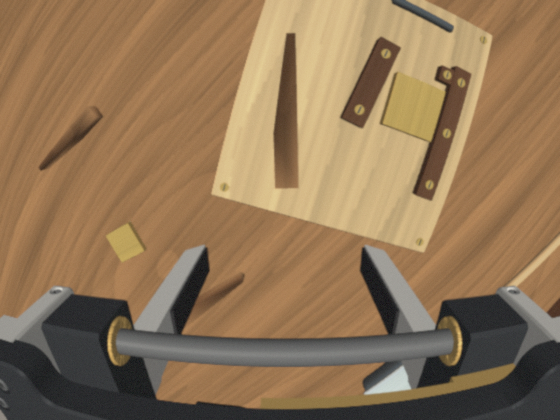

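Wrist view: the wedge's straight (-y) side is on the right, columns ~297 from row 188 up to row 34. Its butt end is at row 188 (columns 275–298), tip at row 34.

```bash
python3 - <<'E'
from h import *
s=dict(np.load('w4.npz')); V=s['image'].max(2).astype(int)
right=[];left=[]
for v in range(40,186,5):
    r=np.where(V[v,262:312]<140)[0]+262; right.append(fray(s,(r.max()+.5,v),.042)[:2]); left.append(fray(s,(r.min(),v),.042)[:2])
    if v%40==0: print(v,r.min(),r.max())
right=np.array(right); l=cv2.fitLine(right.astype(np.float32),cv2.DIST_HUBER,0,.001,.001).ravel()
d=l[:2]*np.sign(l[1]); print('dir',np.degrees(np.arctan2(d[1],d[0])))
n=np.array([-d[1],d[0]]); print('resid',((right-l[2:])@n*1000).round(1))
print('width',((np.array(left)-l[2:])@n*1000).round(1))
butt=[fray(s,(u,188.5),.042)[:2] for u in (280,286,292)]; tip=fray(s,(291,33.5),.042)[:2]
sb=np.mean([(p-l[2:])@d for p in butt]); st=(tip-l[2:])@d; print('length',st-sb)
org=l[2:]+d*(sb+st)/2+n*.01075; print('origin',org)
np.save('wedge.npy',np.r_[org,np.degrees(np.arctan2(d[1],d[0]))])
g=org-d*.047; print('grasp',g)
delta(g[0],g[1],.022,np.degrees(np.arctan2(d[1],d[0])))
E
```

```text
40 286 294
80 280 295
120 275 296
160 275 294
dir 133.14551
resid [ 0.7  0.8 -0.1 -0.1 -0.  -0.  -0.   0.   0.   0.   0.   0.   0.   0.
  0.1  0.1 -0.8 -0.8 -0.8 -0.8 -0.8 -0.9  0.  -0.   0.9  0.9  1.7  2.6
  4.4  6.2]
width [ 8.1  9.   9.8  9.9 10.7 11.6 11.6 12.5 13.4 13.4 14.3 15.1 15.2 16.
 16.9 17.  17.9 17.9 18.8 18.8 18.8 18.9 18.9 18.1 18.1 18.1 17.3 17.3
 13.8  9.3]
length 0.13904516088548416
origin [ 0.49693127 -0.02024325]
grasp [ 0.52907239 -0.05453536]
pos [ 0.5593 -0.0847  0.1504] yaw 133.02 t 9.1 F [0.8 1.1 0.3]
shift 0.0427 -0.0015 0.1284 turn -0.013
```

Emit:
{"method": "carry_out", "body": {"steps": [[[0.0427,-0.0015,0.03],0,-1],[[0.0427,-0.0015,0.075],0,-1],[[0.0427,-0.0015,0.11],0,-1],[[0.0427,-0.0015,0.127],0,-1],[[0.0427,-0.0015,0.1285],0,-1],[[0.0427,-0.0015,0.1285],0,1],[[0.0427,-0.0015,0.1285],0,1],[[0.0427,-0.0015,0.1285],0,1],[[0.0427,-0.0015,0.1285],0,1],[[0.0427,-0.0015,0.1285],0,1]]}}

```text
time: 10.35
tool_pos: [0.5296, -0.0547, 0.0231]
ee_rot: [3.141, 0.0, 2.323]
wrist_force: [0.4, -0.2, -0.5]
width: 0.0473
finger_force: 0.0
```

```bash
cat >> h.py <<'E'
b=np.array([.5466,.0424]); th=np.radians(117.1); ex=np.array([np.cos(th),np.sin(th)]); ey=np.array([-ex[1],ex[0]])
bf=lambda P:(np.array([(np.array(P)[:2]-b)@ex,(np.array(P)[:2]-b)@ey])*1000).round(1)
wb=lambda X,Y: b+ex*X/1000+ey*Y/1000
E
python3 - <<'E'
from h import *
o=robot.get_obs(); print(o['width'],o['finger_force'],bf(o['tool_pos']))
g=wb(-152,-9); delta(g[0],g[1],.06,117.1)
E
```

```text
0.04732320441049511 0.0 [-78.7  59.3]
pos [ 0.5296 -0.0547  0.0231] yaw 133.08 t 10.35 F [ 0.4 -0.2 -0.5]
shift -0.0893 0.0455 -0.0369 turn 1.598
```

Fingers still closing.

Emit:
{"method": "carry_out", "body": {"steps": [[[0,0,0],0,1],[[0,0,0],0,1],[[0,0,0],0,1],[[0,0,0],0,1],[[0,0,0],0,1],[[0,0,0],0,1]]}}

```text
time: 11.1
tool_pos: [0.5295, -0.0547, 0.0229]
ee_rot: [3.142, -0.0, 2.323]
wrist_force: [0.1, -0.3, -1.3]
width: 0.0212
finger_force: 30.0
```

Emit:
{"method": "carry_out", "body": {"steps": [[[0,0,-0.02],0,1],[[0,0,-0.04],0,1],[[-0.02,0.01,-0.04],0.4,1],[[-0.045,0.022,-0.04],0.8,1],[[-0.07,0.035,-0.04],1.2,1],[[-0.0893,0.0455,-0.04],1.6,1],[[-0.0893,0.0455,-0.04],1.6,1],[[-0.0893,0.0455,-0.04],1.6,1]]}}

```text
time: 12.1
tool_pos: [0.6229, -0.0885, 0.0625]
ee_rot: [-3.141, -0.001, 2.044]
wrist_force: [-0.2, 1.1, -0.5]
width: 0.0213
finger_force: 30.0
```

```bash
python3 - <<'E'
from h import *
o=robot.get_obs(); print(bf(o['tool_pos']),o['ee_rot'])
g=wb(-152,-9); delta(g[0],g[1],.03,117.1)
w=robot.snapshot('wrist'); np.savez('w5.npz',**w); save('w5',w['image'])
E
```

```text
[-151.3   -8.3] [-3.14053029e+00 -1.10299961e-03  2.04440498e+00]
pos [ 0.6229 -0.0885  0.0625] yaw 117.14 t 12.1 F [-0.2  1.1 -0.5]
shift -0.0007 0.0007 0.0325 turn 0.004
```

View pics/w5.png

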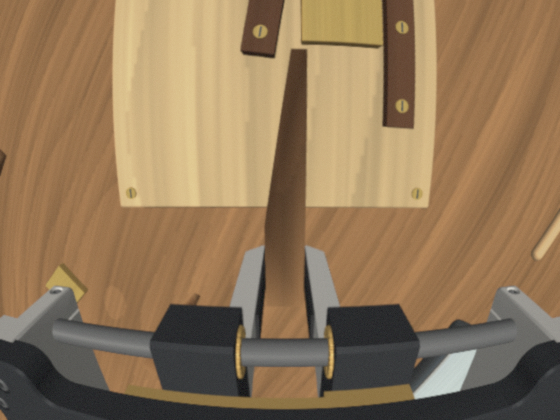

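Wrist view: wedge tip top corners are about (291,50) and (307,50). Plate near-left corner is (302,44), cleat near-end right corner (275,56), fence inner corner (384,127).

```bash
python3 - <<'E'
from h import *
s=dict(np.load('w5.npz'))
for n,p,z in [('tip L',(291,50),.0816),('tip R',(307,50),.0816),('straight side mid',(305,160),.0816),('plate corner',(302,42),.030),('plate corner R',(380,45),.030),('plate edge further',(301,5),.030),('cleat corner',(274,55),.034),('fence corner',(384,127),.030),('fence edge far',(384,60),.030)]:
    print(n,bf(fray(s,p,z)))
E
```

```text
tip L [-34.2 -11.1]
tip R [-34.1 -18.8]
straight side mid [-88.5 -18.1]
plate corner [-18.  -19.1]
plate corner R [-16.9 -70.4]
plate edge further [  8.1 -18.6]
cleat corner [-27.6  -1.5]
fence corner [-72.2 -73.7]
fence edge far [-27.1 -73. ]
```

Emit:
{"method": "carry_out", "body": {"steps": [[[-0.0,0.0005,0.015],0,1],[[0,0.0005,0.03],0,1],[[0,0.0005,0.037],0,1],[[0,0.0005,0.039],0,1],[[0,0.0005,0.0395],0,1],[[0,0.0005,0.0395],0,1]]}}

```text
time: 12.9
tool_pos: [0.6246, -0.0887, 0.0239]
ee_rot: [3.141, 0.0, 2.043]
wrist_force: [-0.1, 0.9, -1.0]
width: 0.021
finger_force: 30.0
```

```bash
python3 - <<'E'
from h import *
o=robot.get_obs(); print(bf(o['tool_pos']))
g=wb(-82,-9); delta(g[0],g[1],.0229,117.1)
E
```

```text
[-152.2   -9.7]
pos [ 0.6246 -0.0887  0.0239] yaw 117.08 t 12.9 F [-0.1  0.9 -1. ]
shift 0.0702 -0.0007 0.001 turn -0.002
```

Emit:
{"method": "carry_out", "body": {"steps": [[[0.01,-0.0005,0.0005],0,1],[[0.02,-0.0005,0.0005],0,1],[[0.03,-0.0005,0.0005],0,1],[[0.04,-0.0005,0.0005],0,1],[[0.05,-0.0005,0.0005],0,1],[[0.06,0.0,0.0005],0,1],[[0.065,0.0005,0.0005],0,1],[[0.065,0.0005,0.0005],0,1]]}}

```text
time: 13.9
tool_pos: [0.6063, -0.0485, 0.0311]
ee_rot: [3.132, 0.044, 2.042]
wrist_force: [14.6, -37.5, 3.6]
width: 0.0214
finger_force: 30.5
```

```bash
python3 - <<'E'
from h import *
o=robot.get_obs(); print(bf(o['tool_pos']),'Fx,Fy board',np.array(o['wrist_force'])[:2]@ex,np.array(o['wrist_force'])[:2]@ey)
g=wb(-60,-12); delta(g[0],g[1],.0229,117.1)
E
```

```text
[-108.1  -11.7] Fx,Fy board -40.01764233360438 4.048714142341172
pos [ 0.6063 -0.0485  0.0311] yaw 116.98 t 13.9 F [ 14.6 -37.5   3.6]
shift 0.0481 0.0002 0.0082 turn -0.012
```

```bash
python3 - <<'E'
from h import *
w=robot.snapshot('wrist'); np.savez('w6.npz',**w)
t=robot.snapshot('scene'); np.savez('sc6.npz',**t)
c=t['image'][190:350,210:380]
a=cv2.resize(w['image'][0:330,100:450],None,fx=1.13,fy=1.13)
c=cv2.resize(c,(396,373),interpolation=cv2.INTER_CUBIC); save('w6',np.hstack([a[:373],c[:a.shape[0]]]))
E
```

```text
(no output)
```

View pics/w6.png

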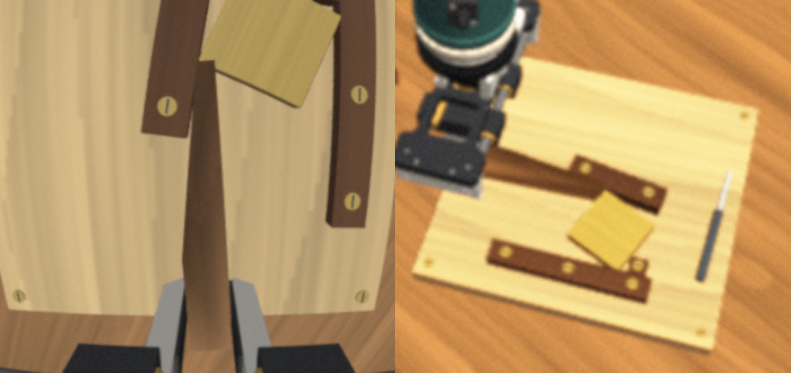

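The tip caught the plate's edge and turned the plate against the stop; the wedge is at (207,61) in the left part. I back off, lay the wedge aside and re-grip the plate to square it.

Emit:
{"method": "carry_out", "body": {"steps": [[[-0.03,0,0],0,1],[[-0.055,0,0],0,1],[[-0.065,0,-0.01],0,1],[[-0.065,0,-0.03],0,1],[[-0.06,-0.02,-0.035],0,1],[[-0.05,-0.04,-0.035],0,1],[[-0.03,-0.055,-0.035],0,1],[[-0.03,-0.055,-0.035],0,1],[[-0.03,-0.055,-0.035],0,1]]}}

```text
time: 15.12
tool_pos: [0.5608, -0.0818, 0.0592]
ee_rot: [3.14, 0.001, 2.045]
wrist_force: [0.2, 1.3, -1.2]
width: 0.0215
finger_force: 29.5
```

```bash
python3 - <<'E'
from h import *
o=robot.get_obs(); print(bf(o['tool_pos']),o['ee_rot'])
w=robot.snapshot('wrist'); np.savez('w7.npz',**w)
t=robot.snapshot('top'); np.savez('top7.npz',**t)
save('w7',np.hstack([w['image'][0:330,100:450],cv2.resize(t['image'][120:270,170:330],(352,330),interpolation=cv2.INTER_CUBIC)]))
delta(*wb(-112,45),.0240,117.1)
E
```

```text
[-117.   44.] [3.13975067e+00 1.38109650e-03 2.04452499e+00]
pos [ 0.5607 -0.0822  0.0586] yaw 117.11 t 15.225 F [ 0.8 -0.3 -0.4]
shift 0.0053 -0.0009 0.0346 turn 0.001
```

View pics/w7.png

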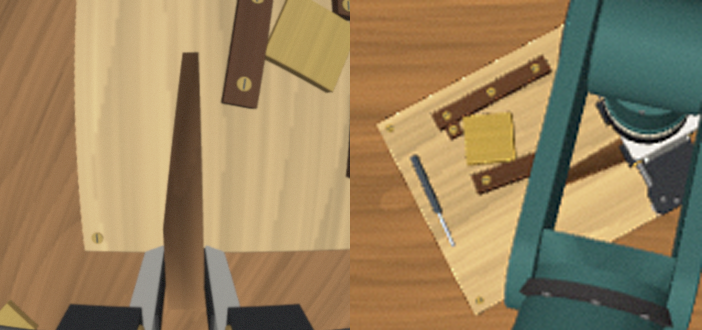

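The wedge is still straight in the grip, tip at (190,52) left half. The plate is visible, turned about 25°, in the right half at (490,138).

Emit:
{"method": "carry_out", "body": {"steps": [[[0.005,0,0.015],0,1],[[0.005,0,0.028],0,1],[[0.005,0,0.033],0,1],[[0.005,0,0.035],0,1],[[0.005,0,0.0365],0,1],[[0.005,0,0.0365],0,1]]}}

```text
time: 15.98
tool_pos: [0.5566, -0.0775, 0.0229]
ee_rot: [-3.14, -0.002, 2.044]
wrist_force: [-5.0, 1.2, 8.5]
width: 0.0212
finger_force: 29.6
```

```bash
python3 - <<'E'
from h import *
o=robot.get_obs(); print(bf(o['tool_pos']),o['tool_pos'],o['wrist_force'])
s=dict(np.load('top7.npz')); hsv=cv2.cvtColor(s['image'],cv2.COLOR_RGB2HSV).astype(int)
h0=dict(np.load('top1.npz'));hs0=cv2.cvtColor(h0['image'],cv2.COLOR_RGB2HSV).astype(int)
print(hsv[183,234])
def m(h):
    k=(h[...,0]>=20)&(h[...,1]>140)&(h[...,2]>110); o=np.zeros_like(k); o[165:200,215:250]=k[165:200,215:250]
    return cv2.morphologyEx(o.astype(np.uint8),cv2.MORPH_OPEN,np.ones((5,5)))
r=quad(s,m(hsv),.030)[1]; print(r,bf(np.array(r[0])/1000))
E
```

```text
[-111.3   45.8] [ 0.55657044 -0.07752579  0.02287417] [-5.01266045  1.20723338  8.54204474]
[ 21 160 196]
((572.2689819335938, 83.68189239501953), (54.38381576538086, 52.62067413330078), 3.8697941303253174) [ 25.1 -41.7]
```

Emit:
{"method": "carry_out", "body": {"steps": [[[0,0,-0.0008],0,-1],[[0,0,-0.0008],0,-1],[[0,0,-0.0008],0,-1],[[0,0,-0.04],0,-1],[[0,0,-0.09],0,-1],[[0.03,0.018,-0.09],1.0,-1],[[0.06,0.036,-0.09],2.0,-1],[[0.09,0.054,-0.09],3.0,-1],[[0.12,0.07,-0.09],4.0,-1],[[0.133,0.08,-0.09],5.0,-1]]}}

```text
time: 17.23
tool_pos: [0.568, 0.0789, 0.1112]
ee_rot: [-3.141, -0.0, 1.167]
wrist_force: [-0.1, -0.4, 0.1]
width: 0.0942
finger_force: 0.0
```

Emit:
{"method": "carry_out", "body": {"steps": [[[0,0,0],1.0,-1],[[0,0,0],2.0,-1],[[0,0,0],3.0,-1],[[0,0,0],4.0,-1],[[0,0,0],4.0,-1],[[0,0,0],4.0,-1]]}}

```text
time: 17.98
tool_pos: [0.5681, 0.077, 0.1113]
ee_rot: [-3.141, 0.0, 0.475]
wrist_force: [-0.1, -0.5, 0.2]
width: 0.0939
finger_force: 0.0
```

```bash
python3 - <<'E'
from h import *
o=robot.get_obs(); print(bf(o['tool_pos']),o['wrist_force'])
w=robot.snapshot('wrist'); np.savez('w8.npz',**w); save('w8',w['image'])
delta(*wb(22,-34),.0235,27.1)
s=w; hsv=cv2.cvtColor(w['image'],cv2.COLOR_RGB2HSV).astype(int)
k=(hsv[...,0]>=20)&(hsv[...,1]>140)&(hsv[...,2]>110); o=np.zeros_like(k); o[130:330,215:355]=k[130:330,215:355]
k=cv2.morphologyEx(o.astype(np.uint8),cv2.MORPH_OPEN,np.ones((7,7)))
r=fquad(s,k,.030)[1]; print(r,bf(np.array(r[0])/1000))
E
```

```text
[ 21.  -34.9] [-0.07541725 -0.46448166  0.23317587]
pos [0.5682 0.077  0.1114] yaw 27.19 t 18.025 F [-0.5  0.2  0.4]
shift -0.001 -0.001 0.0879 turn 0.009Traceback (most recent call last):
  File "<stdin>", line 8, in <module>
  File "h.py", line 32, in fquad
    c=max(cs,key=cv2.contourArea)[:,0]
      ~~~^^^^^^^^^^^^^^^^^^^^^^^^
ValueError: max() iterable argument is empty
```

No viewing budget remains, so I continue by numbers.

```bash
cat >> h.py <<'E'
def plate_w(s,z,box=(200,130,360,330)):
    hsv=cv2.cvtColor(cv2.medianBlur(s['image'],5),cv2.COLOR_RGB2HSV).astype(int)
    k=(hsv[...,0]>=21)&(hsv[...,1]>85)&(hsv[...,2]>90); o=np.zeros_like(k); x0,y0,x1,y1=box; o[y0:y1,x0:x1]=k[y0:y1,x0:x1]
    k=cv2.morphologyEx(o.astype(np.uint8),cv2.MORPH_OPEN,np.ones((7,7)))
    k=cv2.morphologyEx(k,cv2.MORPH_CLOSE,np.ones((7,7)))
    r=fquad(s,k,z)[1]; print('plate',bf(np.array(r[0])/1000),np.round(r[1],1),'yaw',round(r[2],2)); return r,k
E
python3 - <<'E'
from h import *
s=dict(np.load('w8.npz')); hsv=cv2.cvtColor(s['image'],cv2.COLOR_RGB2HSV).astype(int)
print(hsv[150:340:10,285].tolist())
r,k=plate_w(s,.030)
ys,xs=np.where(k); print(xs.min(),xs.max(),ys.min(),ys.max())
s=dict(np.load('w2.npz')); plate_w(s,.105)
s=dict(np.load('w3.npz')); plate_w(s,.030)
E
```

```text
[[10, 115, 109], [11, 121, 105], [18, 94, 182], [22, 127, 189], [21, 127, 189], [21, 128, 185], [22, 133, 188], [22, 129, 186], [22, 130, 189], [22, 128, 187], [12, 119, 94], [13, 121, 95], [14, 115, 106], [19, 91, 215], [20, 91, 218], [19, 92, 216], [20, 91, 219], [19, 91, 212], [19, 94, 210]]
plate [ 24.1 -41.7] [54.4 53.6] yaw 4.47
242 320 172 246
plate [ 11.7 -48.6] [51.6 53.5] yaw 27.06
plate [ 10.3 -46.9] [54.6 52.9] yaw 26.94
```

Emit:
{"method": "carry_out", "body": {"steps": [[[-0.001,-0.001,0.03],0,-1],[[-0.001,-0.001,0.06],0,-1],[[-0.001,-0.001,0.08],0,-1],[[-0.001,-0.001,0.087],0,-1],[[-0.001,-0.001,0.087],0,1],[[-0.001,-0.001,0.087],0,1],[[-0.001,-0.001,0.087],0,1],[[-0.001,-0.001,0.087],0,1],[[-0.001,-0.001,0.087],0,1],[[-0.001,-0.001,0.087],0,1]]}}

```text
time: 19.27
tool_pos: [0.5659, 0.0786, 0.0252]
ee_rot: [-3.139, 0.001, 0.473]
wrist_force: [-4.3, 2.9, 3.6]
width: 0.0597
finger_force: 25.9
```

Emit:
{"method": "carry_out", "body": {"steps": [[[0,0,0],0,1],[[0,0,0],0,1],[[0,0,-0.01],0,1],[[-0.002,0,-0.03],0,1],[[-0.002,0.003,-0.04],0,1],[[-0.002,0.008,-0.04],0,1],[[-0.002,0.008,-0.04],0,1],[[-0.002,0.008,-0.04],0,1]]}}

```text
time: 20.27
tool_pos: [0.5681, 0.0693, 0.0634]
ee_rot: [-3.141, 0.002, 0.472]
wrist_force: [-0.1, 0.4, -3.8]
width: 0.059
finger_force: 26.3
```

```bash
python3 - <<'E'
from h import *
o=robot.get_obs(); print(o['width'],o['finger_force'],o['wrist_force'],bf(o['tool_pos']),o['tool_pos'])
w=robot.snapshot('wrist'); np.savez('w9.npz',**w)
z=o['tool_pos'][2]-.0238+.030+.0
plate_w(w,z)
V=w['image'].max(2).astype(int)
for u in (330,350,370):
    col=V[120:230,u]; print(u,[ (120+i,) for i in np.where(np.diff((col<110).astype(int)))[0]])
E
```

```text
0.05899224907667365 26.279884051327826 [-0.14824226  0.35466338 -3.83914402] [ 14.1 -31.4] [0.56810223 0.06927406 0.06340923]
plate [ 11.4 -40.2] [56.8 54.1] yaw 9.45
330 [(np.int64(145),), (np.int64(174),), (np.int64(212),), (np.int64(213),)]
350 [(np.int64(145),), (np.int64(175),)]
370 [(np.int64(146),), (np.int64(175),)]
```

```bash
python3 - <<'E'
from h import *
s=dict(np.load('w9.npz')); z=.0634-.0238+.030
hsv=cv2.cvtColor(cv2.medianBlur(s['image'],3),cv2.COLOR_RGB2HSV).astype(int)
k=((hsv[...,0]>=21)&(hsv[...,1]>100)&(hsv[...,2]>120)).astype(np.uint8); m=np.zeros_like(k); m[150:320,215:350]=k[150:320,215:350]
m=cv2.morphologyEx(m,cv2.MORPH_CLOSE,np.ones((5,5))); m=cv2.morphologyEx(m,cv2.MORPH_OPEN,np.ones((9,9)))
cs,_=cv2.findContours(m,cv2.RETR_EXTERNAL,cv2.CHAIN_APPROX_NONE); c=max(cs,key=cv2.contourArea)
ap=cv2.approxPolyDP(c,5,True)[:,0]; print(ap.tolist())
P=np.array([fray(s,p,z)[:2] for p in ap]); print([bf(p).tolist() for p in P])
for i in range(len(P)):
    d=P[(i+1)%len(P)]-P[i]; print(round(np.linalg.norm(d)*1000,1), round(np.degrees(np.arctan2(d[1],d[0]))%90,1))
E
```

```text
[[259, 194], [236, 278], [316, 297], [344, 219]]
[[27.7, -73.8], [43.0, -22.0], [-5.6, -8.7], [-19.6, -59.4]]
54.0 10.6
50.4 11.7
52.6 11.6
49.4 10.2
```

Emit:
{"method": "carry_out", "body": {"steps": [[[0.0066,0.014,0],-0.8,1],[[0.0066,0.014,0],-1.6,1],[[0.0066,0.014,0.02],-1.6,1],[[0.0066,0.014,0.034],-1.6,1],[[0.0066,0.014,0.0385],-1.6,1],[[0.0066,0.014,0.0395],-1.6,1],[[0.0066,0.014,0.0405],-1.6,1],[[0.0066,0.014,0.0405],-1.6,1]]}}

```text
time: 21.32
tool_pos: [0.5808, 0.0601, 0.0252]
ee_rot: [-3.141, -0.0, 0.752]
wrist_force: [-4.2, -0.7, 5.7]
width: 0.0589
finger_force: 26.0
```

```bash
python3 - <<'E'
from h import *
o=robot.get_obs(); print(o['width'],o['finger_force'],bf(o['tool_pos']),o['tool_pos'],o['ee_rot'],o['wrist_force'])
E
```

```text
0.058886630022087647 26.000470916333143 [  0.2 -38.5] [0.58079154 0.06011933 0.02522969] [-3.14146059e+00 -1.63946716e-04  7.52123984e-01] [-4.16202342 -0.70290028  5.71669913]
```

Emit:
{"method": "carry_out", "body": {"steps": [[[0,0,0],0,-0.42],[[0,0,0],0,-0.42],[[0,0,0],0,-0.42],[[0,0,-0.03],0,-0.42],[[0,0,-0.06],0,-1],[[0,0,-0.09],0.8,-1],[[0,0,-0.09],1.6,-1],[[0,0,-0.09],1.6,-1],[[0,0,-0.09],1.6,-1]]}}

```text
time: 22.45
tool_pos: [0.5806, 0.06, 0.1132]
ee_rot: [-3.141, 0.001, 0.475]
wrist_force: [0.5, -0.7, -0.2]
width: 0.0941
finger_force: 0.0
```

```bash
cat >> h.py <<'E'
def poly(s,z,box=(215,130,350,320)):
    hsv=cv2.cvtColor(cv2.medianBlur(s['image'],3),cv2.COLOR_RGB2HSV).astype(int); x0,y0,x1,y1=box
    k=((hsv[...,0]>=21)&(hsv[...,1]>100)&(hsv[...,2]>120)).astype(np.uint8); m=np.zeros_like(k); m[y0:y1,x0:x1]=k[y0:y1,x0:x1]
    m=cv2.morphologyEx(m,cv2.MORPH_CLOSE,np.ones((5,5))); m=cv2.morphologyEx(m,cv2.MORPH_OPEN,np.ones((9,9)))
    cs,_=cv2.findContours(m,cv2.RETR_EXTERNAL,cv2.CHAIN_APPROX_NONE); c=max(cs,key=cv2.contourArea)
    ap=cv2.approxPolyDP(c,5,True)[:,0]; P=np.array([fray(s,p,z)[:2] for p in ap]); print(ap.tolist(),[bf(p).tolist() for p in P],'centre',bf(P.mean(0)))
    print([(round(np.linalg.norm(d)*1000,1), round(np.degrees(np.arctan2(d[1],d[0]))%90,1)) for d in np.roll(P,-1,0)-P])
E
python3 - <<'E'
from h import *
o=robot.get_obs(); print(bf(o['tool_pos']),o['tool_pos'],o['ee_rot'])
w=robot.snapshot('wrist'); np.savez('w10.npz',**w); poly(w,.030); plate_w(w,.030)
E
```

```text
[  0.2 -38.3] [0.58060972 0.05998383 0.11321804] [-3.14104619e+00  9.26880881e-04  4.74599450e-01]
[[254, 175], [253, 234], [313, 236], [317, 177]] [[24.7, -74.8], [26.9, -23.4], [-24.8, -21.6], [-26.8, -73.2]] centre [ -0.  -48.2]
[(np.float64(51.4), np.float64(24.7)), (np.float64(51.7), np.float64(25.1)), (np.float64(51.6), np.float64(24.9)), (np.float64(51.5), np.float64(25.3))]
plate [ -0.4 -47.9] [52.4 53.2] yaw 25.02
```

Emit:
{"method": "carry_out", "body": {"steps": [[[0.0017,0,0.03],0.1,-1],[[0.0017,0,0.06],0.2,-1],[[0.0017,0,0.08],0.2,-1],[[0.0017,0,0.089],0.2,-1],[[0.0017,0,0.089],0.2,1],[[0.0017,0,0.089],0.2,1],[[0.0017,0,0.089],0.2,1],[[0.0017,0,0.089],0.2,1],[[0.0017,0,0.089],0.2,1],[[0.0017,0,0.089],0.2,1]]}}

```text
time: 23.75
tool_pos: [0.5828, 0.0609, 0.0256]
ee_rot: [3.141, -0.001, 0.438]
wrist_force: [-0.3, 0.9, 1.8]
width: 0.0535
finger_force: 30.0
```

Emit:
{"method": "carry_out", "body": {"steps": [[[0,0,0],0,1],[[0,0,0],0,1],[[0.0005,-0.003,-0.001],-0.1,1],[[0.001,-0.006,-0.001],-0.2,1],[[0.0015,-0.006,-0.001],-0.2,1],[[0.002,-0.006,-0.001],-0.2,1],[[0.0025,-0.006,-0.001],-0.2,1],[[0.0025,-0.006,-0.001],-0.2,1]]}}

```text
time: 24.75
tool_pos: [0.5814, 0.0673, 0.0256]
ee_rot: [-3.141, 0.002, 0.473]
wrist_force: [-3.4, -2.3, 0.8]
width: 0.0535
finger_force: 30.0
```

```bash
python3 - <<'E'
from h import *
o=robot.get_obs(); f=np.array(o['wrist_force']); print(bf(o['tool_pos']),o['tool_pos'],o['ee_rot'],o['width'],'F board',f[:2]@ex,f[:2]@ey,f[2],o['wrist_torque'])
E
```

```text
[  6.3 -42.3] [0.58137893 0.06725261 0.02562943] [-3.14076972e+00  1.66070661e-03  4.72642927e-01] 0.05350766722360783 F board -0.5574696774213979 4.063781307189487 0.781692258754303 [-0.50353993  0.70350346 -0.00416586]
```

Emit:
{"method": "carry_out", "body": {"steps": [[[0,0,0.001],0,1],[[0,0,0.0013],0,1],[[0,0,0.0013],0,-1],[[0,0,0.0013],0,-1],[[0,0,0.0013],0,-1],[[0,0,-0.03],0,-1],[[0,0,-0.08],0,-1],[[0,0,-0.09],0,-1],[[0,0,-0.09],0,-1]]}}

```text
time: 25.88
tool_pos: [0.5826, 0.0674, 0.1164]
ee_rot: [3.141, -0.002, 0.473]
wrist_force: [-0.3, -0.6, -0.5]
width: 0.094
finger_force: 0.0
```

```bash
python3 - <<'E'
from h import *
o=robot.get_obs(); print(bf(o['tool_pos']),o['tool_pos'],o['ee_rot'])
w=robot.snapshot('wrist'); np.savez('w11.npz',**w); poly(w,.030); plate_w(w,.030)
g=wb(-111.3,45.8); delta(*g,.10,117.1)
E
```

```text
[  5.8 -43.4] [0.58260418 0.06739409 0.11636701] [ 3.14112821e+00 -1.55394255e-03  4.72805519e-01]
[[252, 180], [255, 238], [314, 237], [315, 180]] [[32.3, -75.4], [31.2, -23.9], [-20.4, -24.8], [-19.9, -75.3]] centre [  5.8 -49.8]
[(np.float64(51.5), np.float64(28.4)), (np.float64(51.6), np.float64(28.1)), (np.float64(50.6), np.float64(27.6)), (np.float64(52.3), np.float64(27.0))]
plate [  6.  -49.2] [52.4 53. ] yaw 27.03
pos [0.5816 0.0673 0.1147] yaw 27.09 t 25.925 F [-0.7  0.1  0.1]
shift -0.0883 0.1176 0.0147 turn -9.001
```

Emit:
{"method": "carry_out", "body": {"steps": [[[-0.01,0.013,0],-1.0,-1],[[-0.02,0.026,0],-2.0,-1],[[-0.03,0.039,0],-3.0,-1],[[-0.04,0.052,0],-4.0,-1],[[-0.05,0.065,0],-5.0,-1],[[-0.06,0.08,0],-6.0,-1],[[-0.07,0.093,0],-7.0,-1],[[-0.08,0.105,0],-8.0,-1],[[-0.0883,0.1176,0],-9.0,-1],[[-0.0883,0.1176,0],-9.0,-1]]}}

```text
time: 27.18
tool_pos: [0.5557, -0.078, 0.1134]
ee_rot: [-3.138, -0.003, 2.04]
wrist_force: [0.4, -0.7, -0.2]
width: 0.0938
finger_force: 0.0
```

```bash
python3 - <<'E'
from h import *
o=robot.get_obs(); print(bf(o['tool_pos']))
s=robot.snapshot('wrist'); np.savez('w12.npz',**s); V=s['image'].max(2).astype(int)
for v in range(10,300,20):
    r=np.where(V[v,240:330]<140)[0]+240
    if len(r): print(v,r.min(),r.max(),bf(fray(s,(r.min(),v),.042)),bf(fray(s,(r.max()+1,v),.042)))
    else: print(v,'-')
delta(*wb(-111.3,45.8),.0235,117.1)
E
```

```text
[-111.3   46.7]
10 -
30 329 329 [41.7 12.7] [41.7 12. ]
50 327 329 [25.3 14.5] [25.4 12.2]
70 323 329 [ 9.2 17.6] [ 9.4 12.3]
90 284 329 [-6.7 47.1] [-6.2 12.3]
110 281 329 [-22.   49.5] [-21.7  12.3]
130 279 296 [-37.4  51.1] [-37.4  37.4]
150 277 296 [-52.8  52.7] [-52.9  37.4]
170 274 297 [-68.4  55.2] [-68.5  36.6]
190 272 297 [-84.4  56.9] [-84.4  36.5]
210 273 297 [-100.8   56.4] [-100.8   36.4]
230 275 295 [-117.8   55. ] [-117.8   37.9]
250 266 266 [-135.6   62.8] [-135.6   62. ]
270 255 255 [-154.4   72.8] [-154.4   71.9]
290 246 246 [-174.6   81.6] [-174.6   80.7]
pos [ 0.556  -0.0774  0.1138] yaw 116.86 t 27.225 F [-0.4  0.8  0.3]
shift -0.0004 0.0004 0.0903 turn -0.024
```

Emit:
{"method": "carry_out", "body": {"steps": [[[0,0,0.03],0,-1],[[0,0,0.065],0,0.2],[[0,0,0.085],0,0.3],[[0,0,0.0905],0,0.3],[[0,0,0.0905],0,1],[[0,0,0.0905],0,1],[[0,0,0.0905],0,1],[[0,0,0.0905],0,1],[[0,0,0.0905],0,1],[[0,0,0.0905],0,1]]}}

```text
time: 28.48
tool_pos: [0.5573, -0.0778, 0.026]
ee_rot: [3.141, 0.0, 2.043]
wrist_force: [-0.9, -0.5, 1.7]
width: 0.0213
finger_force: 29.8
```

```bash
python3 - <<'E'
from h import *
o=robot.get_obs(); print(bf(o['tool_pos']),o['width'],o['finger_force'],o['wrist_force'])
delta(*wb(-150,-8.5),.06,117.1)
E
```

```text
[-111.9   45.2] 0.021267015810735965 29.79827642440796 [-0.88529147 -0.51986185  1.69346743]
pos [ 0.5573 -0.0778  0.026 ] yaw 117.08 t 28.475 F [-0.9 -0.5  1.7]
shift -0.0381 0.0537 -0.034 turn -0.002
```

Emit:
{"method": "carry_out", "body": {"steps": [[[0,0,-0.017],0,1],[[0,0,-0.034],0,1],[[-0.02,0.01,-0.034],0,1],[[-0.038,0.025,-0.034],0,1],[[-0.038,0.04,-0.034],0,1],[[-0.038,0.0537,-0.034],0,1],[[-0.038,0.0537,-0.034],0,1],[[-0.038,0.0537,-0.02],0,1],[[-0.038,0.0537,-0.006],0,1],[[-0.038,0.0537,-0.006],0,1]]}}

```text
time: 29.72
tool_pos: [0.62, -0.0867, 0.0286]
ee_rot: [-3.138, -0.003, 2.043]
wrist_force: [-0.7, 0.4, -0.0]
width: 0.021
finger_force: 29.8
```

```bash
python3 - <<'E'
from h import *
o=robot.get_obs(); print(bf(o['tool_pos']),o['tool_pos'],o['ee_rot'])
s=robot.snapshot('wrist'); np.savez('w13.npz',**s); V=s['image'].max(2).astype(int)
for v in range(36,120,6):
    r=np.where(V[v,270:330]<140)[0]+270
    print(v,r.tolist()[:1],r.tolist()[-1:],len(r),bf(fray(s,(r.max()+1,v),.050)) if len(r) else '')
hsv=cv2.cvtColor(cv2.medianBlur(s['image'],3),cv2.COLOR_RGB2HSV).astype(int)
k=(hsv[...,0]>=21)&(hsv[...,1]>100)&(hsv[...,2]>120)
for v in range(5,60,8):
    r=np.where(k[v,280:400])[0]+280
    if len(r)>20: print('plate',v,r.min(),r.max(),bf(fray(s,(r.min(),v),.030)),bf(fray(s,(r.max()+1,v),.030)))
E
```

```text
[-148.3   -6.6] [ 0.62001231 -0.08667797  0.02860588] [-3.13755522 -0.00347656  2.04322405]
36 [270] [313] 10 [-24.4 -20.5]
42 [270] [329] 25 [-27.1 -28.1]
48 [270] [276] 7 [-30.7  -2.9]
54 [286] [301] 16 [-33.6 -14.7]
60 [285] [301] 17 [-36.6 -14.7]
66 [285] [301] 17 [-39.6 -14.7]
72 [284] [302] 19 [-42.6 -15.2]
78 [283] [302] 20 [-45.5 -15.2]
84 [282] [302] 21 [-48.4 -15.2]
90 [281] [302] 22 [-51.4 -15.2]
96 [280] [302] 23 [-54.3 -15.2]
102 [280] [302] 23 [-57.2 -15.2]
108 [279] [302] 24 [-60.1 -15.2]
114 [278] [302] 25 [-63.  -15.2]
plate 5 315 399 [ -0.7 -22.9] [  4.  -71.5]
plate 13 314 399 [ -5.6 -22.3] [ -1.1 -71.2]
plate 21 316 399 [-10.4 -23.4] [ -6.1 -71. ]
plate 29 315 399 [-15.1 -22.8] [-11.1 -70.8]
plate 37 315 399 [-19.8 -22.7] [-16.  -70.7]
```

Emit:
{"method": "carry_out", "body": {"steps": [[[0,0.002,0.001],0,1],[[0.006,0.002,0.002],0,1],[[0.014,0.002,0.002],0,1],[[0.022,0.002,0.002],0,1],[[0.03,0.002,0.002],0,1],[[0.03,0.002,0.002],0,1]]}}

```text
time: 30.52
tool_pos: [0.61, -0.0586, 0.0296]
ee_rot: [3.142, -0.0, 2.045]
wrist_force: [0.3, -0.4, -1.9]
width: 0.0211
finger_force: 29.8
```

```bash
cat >> h.py <<'E'
def st():
    o=robot.get_obs(); f=np.array(o['wrist_force']); print(o['time'],bf(o['tool_pos']),o['tool_pos'].round(4),o['ee_rot'].round(3),'F',(f[:2]@ex).round(1),(f[:2]@ey).round(1),f[2].round(1),o['width'].round(4))
E
python3 - <<'E'
from h import *
st()
s=robot.snapshot('wrist'); np.savez('w14.npz',**s); V=s['image'].max(2).astype(int)
hsv=cv2.cvtColor(cv2.medianBlur(s['image'],3),cv2.COLOR_RGB2HSV).astype(int)
k=(hsv[...,0]>=21)&(hsv[...,1]>100)&(hsv[...,2]>120)
for v in range(25,125,8):
    r=np.where(k[v,280:400])[0]+280
    if len(r)>20: print('plate',v,r.min(),bf(fray(s,(r.min(),v),.030)))
for v in (60,100,130,160): 
    row=V[v,270:330]; r=np.where(row<140)[0]+270; print(v,r.min(),r.max(),bf(fray(s,(r.max()+1,v),.043)))
E
```

```text
Traceback (most recent call last):
  File "h.py", line 52, in st
    o=robot.get_obs(); f=np.array(o['wrist_force']); print(o['time'],bf(o['tool_pos']),o['tool_pos'].round(4),o['ee_rot'].round(3),'F',(f[:2]@ex).round(1),(f[:2]@ey).round(1),f[2].round(1),o['width'].round(4))
                                                                                                                                                                                             ^^^^^^^^^^^^^^^^
AttributeError: 'float' object has no attribute 'round'
```

```bash
sed -i "s/o\['width'\].round(4)/o['width']/" h.py
python3 - <<'E'
from h import *
st()
s=robot.snapshot('wrist'); np.savez('w14.npz',**s); V=s['image'].max(2).astype(int)
hsv=cv2.cvtColor(cv2.medianBlur(s['image'],3),cv2.COLOR_RGB2HSV).astype(int)
k=(hsv[...,0]>=21)&(hsv[...,1]>100)&(hsv[...,2]>120)
for v in range(25,125,8):
    r=np.where(k[v,280:400])[0]+280
    if len(r)>20: print('plate',v,r.min(),bf(fray(s,(r.min(),v),.030)))
for v in (60,100,130,160): 
    row=V[v,270:330]; r=np.where(row<140)[0]+270; print(v,r.min(),r.max(),bf(fray(s,(r.max()+1,v),.045)))
E
```

```text
30.525 [-118.8  -10.4] [ 0.61   -0.0586  0.0296] [ 3.142 -0.     2.045] F -0.5 -0.0 -1.9 0.02114285210402405
plate 25 308 [ 16.8 -22.8]
plate 33 308 [ 12.1 -22.7]
plate 41 308 [  7.5 -22.7]
plate 49 309 [  2.9 -23.2]
plate 57 309 [ -1.6 -23.2]
plate 65 309 [ -6.1 -23.2]
plate 73 308 [-10.6 -22.7]
plate 81 308 [-15.1 -22.7]
plate 89 308 [-19.5 -22.7]
60 270 306 [ -6.  -21.1]
100 280 302 [-26.3 -19.2]
130 276 302 [-41.3 -19.3]
160 272 302 [-56.5 -19.4]
```

Emit:
{"method": "carry_out", "body": {"steps": [[[0,-0.0005,0.0015],0,1],[[0,-0.0005,0.003],0,1],[[0.006,-0.0005,0.0033],0,1],[[0.013,-0.0005,0.0033],0,1],[[0.02,-0.0005,0.0033],0,1],[[0.026,-0.0005,0.0033],0,1],[[0.032,0,0.0033],0,1],[[0.036,0,0.0033],0,1],[[0.036,0,0.0033],0,1]]}}

```text
time: 31.7
tool_pos: [0.5939, -0.027, 0.0262]
ee_rot: [3.141, 0.0, 2.044]
wrist_force: [-0.1, -0.7, -0.6]
width: 0.0216
finger_force: 29.8
```

```bash
python3 -c "
from h import *
st()"
```

```text
31.7 [-83.4 -10.4] [ 0.5939 -0.027   0.0262] [3.141 0.    2.044] F -0.6 0.4 -0.6 0.02162360266086844
```

Emit:
{"method": "carry_out", "body": {"steps": [[[0.004,0.0003,0.0],0,1],[[0.008,0.0006,0.0],0,1],[[0.012,0.001,0.0003],0,1],[[0.016,0.0013,0.0003],0,1],[[0.019,0.0016,0.0003],0,1],[[0.019,0.0016,0.0003],0,1]]}}

```text
time: 32.45
tool_pos: [0.5869, -0.0098, 0.0261]
ee_rot: [3.141, 0.001, 2.043]
wrist_force: [1.1, -0.8, 0.4]
width: 0.0214
finger_force: 29.8
```

```bash
python3 -c "
from h import *
st()"
```

```text
32.45 [-64.8 -12.1] [ 0.5869 -0.0098  0.0261] [3.141e+00 1.000e-03 2.043e+00] F -1.2 -0.6 0.4 0.021410200935425595
```

Emit:
{"method": "carry_out", "body": {"steps": [[[0.002,0.0,0.0],0,1],[[0.004,0.0,0.0],0,1],[[0.006,0.0,0.0],0,1],[[0.008,0.0,0.0],0,1],[[0.008,0.0,0.0],0,1]]}}

```text
time: 33.08
tool_pos: [0.5841, -0.0052, 0.0267]
ee_rot: [3.141, 0.005, 2.042]
wrist_force: [1.6, -6.8, 1.3]
width: 0.021
finger_force: 30.0
```

```bash
python3 -c "
from h import *
st()"
```

```text
33.075 [-59.5 -11.7] [ 0.5841 -0.0052  0.0267] [3.141 0.005 2.042] F -6.8 1.7 1.3 0.02102696591721864
```

Emit:
{"method": "carry_out", "body": {"steps": [[[0.002,0.0,0.0003],0,1],[[0.004,0.0,0.0006],0,1],[[0.006,0.0,0.001],0,1],[[0.008,0.0,0.001],0,1],[[0.008,0.0,0.001],0,1],[[0.008,0.0,0.001],0,1]]}}

```text
time: 33.83
tool_pos: [0.5834, -0.004, 0.027]
ee_rot: [3.14, 0.018, 2.042]
wrist_force: [6.8, -19.8, 0.2]
width: 0.021
finger_force: 30.0
```

```bash
python3 -c "
from h import *
st()"
```

```text
33.825 [-58.1 -11.6] [ 0.5834 -0.004   0.027 ] [3.14  0.018 2.042] F -20.7 3.0 0.2 0.020982511319110855
```

Emit:
{"method": "carry_out", "body": {"steps": [[[0.002,-0.0004,0.0],0,1],[[0.003,-0.0008,0.0],0,1],[[0.003,-0.0008,0.0],0,1],[[0.003,-0.0008,0.0],0,1]]}}

```text
time: 34.33
tool_pos: [0.5832, -0.0037, 0.0273]
ee_rot: [3.138, 0.023, 2.041]
wrist_force: [11.2, -23.7, -2.1]
width: 0.0215
finger_force: 30.0
```

```bash
python3 - <<'E'
from h import *
st()
s=robot.snapshot('wrist'); np.savez('w15.npz',**s); V=s['image'].max(2).astype(int)
poly(s,.030,(300,60,400,240))
for v in (140,160,180,200,220):
    row=V[v,255:325]; r=np.where(row<140)[0]+255; print(v,r.min(),r.max(),bf(fray(s,(r.max()+1,v),.042)))
for v in (60,90,120,150,180):
    row=V[v,355:410]; r=np.where(row<110)[0]+355; print('fence',v,r.min() if len(r) else '', bf(fray(s,(r.min(),v),.030)) if len(r) else '')
st()
E
```

```text
34.325 [-57.7 -11.6] [ 0.5832 -0.0037  0.0273] [3.138 0.023 2.041] F -26.2 0.9 -2.1 0.021474668295562542
[[307, 105], [306, 201], [393, 201], [399, 109]] [[32.8, -23.4], [-19.9, -23.4], [-19.8, -74.0], [32.7, -74.1]] centre [  6.5 -48.7]
[(np.float64(52.6), np.float64(27.1)), (np.float64(50.7), np.float64(27.1)), (np.float64(52.6), np.float64(27.0)), (np.float64(50.8), np.float64(27.0))]
140 255 305 [ 15.2 -22.1]
160 255 305 [  5.1 -22.2]
180 255 304 [ -5.2 -21.8]
200 255 304 [-15.8 -22. ]
220 266 303 [-26.8 -21.6]
fence 60 372 [ 58.7 -58.2]
fence 90 396 [ 43.1 -72.1]
fence 120 402 [ 26.7 -76.2]
fence 150 400 [  9.9 -75.9]
fence 180 398 [ -7.4 -76. ]
34.375 [-57.7 -11.6] [ 0.5832 -0.0037  0.0273] [3.138 0.023 2.041] F -25.3 -0.9 -3.0 0.021461536182669813
```

Emit:
{"method": "carry_out", "body": {"steps": [[[0,0,0.001],0,1],[[0,0,0.001],0,1],[[0,0,0.001],0,1],[[0,0,0.001],0,1]]}}

```text
time: 34.88
tool_pos: [0.5833, -0.0037, 0.0273]
ee_rot: [3.138, 0.023, 2.041]
wrist_force: [9.8, -22.6, 1.3]
width: 0.021
finger_force: 30.0
```

```bash
python3 -c "
from h import *
st()
print(robot.close_job())"
```

```text
34.875 [-57.7 -11.6] [ 0.5833 -0.0037  0.0273] [3.138 0.023 2.041] F -24.6 1.5 1.3 0.02095248870126123
the job is handed in; nothing more can be done
None
```

I handed the job in at 34.9 s: the plate measured square, in place against the fence, and the wedge was tight at about 25 N and still gripped. The first insertion caught the plate's edge and turned it, so I re-placed the plate and went in again. No score came back.

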